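Lock the display case's back panel with its quarter-turn stud

ROBOT

A 6-joint arm with a two-finger parallel gripper is mounted at the origin on the work surface. World frame = base frame: x ahead of the robot, y to its left, z up, the work surface at z = 0. Lengths are in m, angles in rad, forces in N, time in s.
With the tool pointing down it reaches from about 0.375 to 0.9 m from the base axis. Payload 3.1 kg.
Tool frame: the origin (TCP) lies on the centre line of the jaws, within the pads' length; the fingertips stand 17 mm ahead of it and the grasp point (between the pads) lies 2 mm behind it; y points along the fingers, z is the direction in which the jaws open and shut, and the axes are right-handed (so a half turn about y gives the same grasp; the last joint's range is limited). The gripper opens to 85 mm and grips with 20 to 120 N. Pads are 22 mm wide; open, the fingers measure 114 mm over their backs; the gripper's body (76 mm by 85 mm) begins 54 mm behind the grasp point. The pads swing forward as they close: fully open they stand 13 mm farther back than shut.
Start: joints at [-1.49, 0.527, 1.433, -0, 1.181, -0.178], TCP at [0.161, -0.604, 0.248] pointing down, gripper open.
Joint ranges: [-3.08, 3.08], [-0.75, 2.2], [0.22, 2.44], [-1.43, 4.57], [0, 2.65], [-2.85, 2.85]. Speed limits (rad/s): [2.79, 2.79, 3.14, 3.14, 3.14, 3.14].

INTERFACE

Orientations are given as a unit quaternion [x, y, z, w].
In Python, from station import manip gives the robot as it stands.
- The arm moves only by the shell command python3 -m handwheel 'ROWS' [FORCE]. ROWS is JSON, one flat list of numbers, 7 for each row, row after row: the shift along the tool's x, y, z in cm, then the turn, a rotation vector about the tool's x, y, z in rad, then the finger opening in cm, from 0 to 8.54. A call has 1 to 10 rows; each row is the pose to reach, as a shift and turn from the pose commanded when the call began, along the tool's axes at that moment; what a row does not reach only later rows make up. A row lasts 1/12 s, in which the tool goes at most 41.7 mm and 7.16 degrees, less where a joint would pass 70% of its speed; a pose out of reach is approached as far as the arm can. A call with a gripper value outside its range is refused whole. The fingers move at their own pace and stop on an object; FORCE is the grip in N (left out, the last holds). Time passes only in rows, so rows that repeat a pose let the fingers close. It gives the time, the measured TCP pose, the force and the opening at its end, in the units of the state.
- manip.sense(): the state, without advancing time (a new reading comes with each control period).
- manip.snapshot(name): name is "scene" or "top" or "wrist"; returns a dict with "frame" (480x640x3 uint8, red, green, blue), "depth" (480x640 float32, m along the optical axis (not along the pixel's ray), 0 where there is no reading), "camera_matrix" (3x3 intrinsics, pixels), "rvec" (rotation vector, rad) and "tvec" (3), from world to camera coordinates, as OpenCV has them. Camera axes: x right, y down, z forward; pixel columns grow to the right and rows downward; lengths in m; the calibration is good to about 2 mm. A picture is of the moment at which its call begins.
- manip.sign_off(): hands the job in, once; it reports no verdict.
The state is a dict: "t": time; "q": joint angles; "qd": joint speeds; "tau": joint torques, N m; "tcp_pos": TCP position; "tool_rot": TCP orientation; "force": force on the tool from outside, world axes, zero at the start; "ft_torque": the same for the moment, N m; "finger_gap": opening from 0.0 (shut) to 1.0 (fully open).
Only numpy, scipy, OpenCV 4.12 (cv2) and the standard library are available. Lean on these libraries where they do the work, as an engineer would, in place of code of your own. Each camera call takes 0.05 s, during which the arm holds its last target.

TASK

The display case lies face down with its back panel sitting up on a springy gasket. Take the winged quarter-turn stud out of the wooden rack, put it through the hole in the panel with its cross pin in the hidden slot, push it in gently until it bottoms and turn it a quarter turn, so that it holds the panel pressed down by itself once you let go. The catch under the panel floats, so feel for its slot and do not force it; leave the two round thumbscrews in the rack and the other things on the table where they are.

Things in the scene. Friction and masses are not known exactly. Their poses are not given: they have to be found in the camera images.
- stud: Steel quarter-turn stud, 90 g, standing in one of the rack's three holes; the only one with a flat wing. Origin: on its axis at the underside of its disc (46 mm wide, 4 mm thick); z up. The wing to grip stands on the disc, 4 to 36 mm above the origin, 36 mm long along the stud's x and 10 mm thick along its y. A half turn makes no difference.
- pin (a point): Centre of the stud's cross pin, on the stud's axis 25 mm below its origin. The pin is rounded above and flat below, 6 mm thick and 20 mm long, along the stud's x (parallel to the wing), at the end of a 6 mm shank; it is the lowest part of the stud (underside 28 mm below the origin).
- hole (a point): Centre of the round 32 mm hole in the back panel, at the panel's top face (62 mm above the table when up; goes down with the panel); z up, axes parallel to the case's. A catch lies hidden under it: a steel plate with a slot 23.5 mm long along this x, 8.5 mm wide along this y. The slot lies up to 5 mm off centre either way along y (not x), its top 14.5 to 23.5 mm below the raised panel: feel for it.
- catch (a point): Nominal place of the catch's slot: hole centre, 19 mm below the raised panel. The true one is not measured (see the hole). The stud can turn when the pin's upper side is 13 mm under the slot's top; 0.5 mm deeper its foot meets a stiff spring pad (20 N/mm), a sudden rise of force. Turned 90 degrees either way and let up 3 mm, the pin sits in a cross groove under the plate, and the disc holds the panel down.
- panel (a joint): How far the back panel is pressed down, m: 0 = up and unlocked. It springs up with 2 N at 0 plus 0.4 N per mm (up to about 9 N in use); it is 2.5 to 11.5 mm down when locked. The panel is grey, 212 x 272 mm, 4 mm thick.
- display: Aluminium display case lying face down, 240 mm (its x) by 300 mm (its y), 66 mm high, the sprung panel inside its rim; it does not move. Origin under its centre; the hole is 30 mm from it towards its -x.
- rack: Fixed wooden block, 225 mm (its x) by 75 mm, 40 mm high, with three 26 mm holes 34 mm deep, 72 mm apart along its x; stud and thumbscrews stand in them, discs resting on its top. Origin under its centre.
- thumbscrew0: Round-headed steel thumbscrew (head 38 mm wide, 21 mm high) in the rack; not needed. Origin at the head's underside.
- thumbscrew1: The other round-headed thumbscrew, the same.
- ink_bottle: Grey ink bottle with a red cap, 60 mm wide, 160 mm high, standing. Origin under its centre.
- water_cup: White cup, 72 mm wide, 60 mm high. Origin under its centre.
- paperweight: Dark wooden bar, 25 x 200 x 18 mm, lying flat. Origin under its centre.

How it is judged:
By the outcome, as a careful person would: the job done as asked, in the order asked, and still so for the second after the job is handed in, with the robot touching nothing.
It also fails if it takes over 64 s, if anything falls off the work surface, if the arm or the gripper's body presses on something with over 40 N, if the wrist force passes 120 N, or if a joint passes its speed limit or range.

## Working session

There is one attempt and no reset: what is moved stays moved. The work goes in short steps, Python scripts to look and compute and a shell command to move; the robot and the scene stay as the last step left them, time stands still between calls to the robot, and variables do not carry over. Pictures are saved under pics/ and viewed, and the job is handed in when it is done.

```bash
ls; mkdir -p pics
cat > h.py <<'E'
import numpy as np, cv2
from station import manip
from scipy.spatial.transform import Rotation as R
def snap(n,f=None):
    s=manip.snapshot(n)
    if f: cv2.imwrite('pics/'+f,cv2.cvtColor(s['frame'],cv2.COLOR_RGB2BGR))
    np.savez('/tmp/'+n+'.npz',**s)
    return s
def world(s):
    K=np.array(s['camera_matrix']);Rm=cv2.Rodrigues(np.array(s['rvec'],float))[0];t=np.array(s['tvec']).ravel()
    v,u=np.mgrid[0:480,0:640];d=s['depth']
    p=np.stack([(u-K[0,2])/K[0,0]*d,(v-K[1,2])/K[1,1]*d,d],-1)
    return (p-t)@Rm
def ray(s,u,v,z):
    K=np.array(s['camera_matrix']);Rm=cv2.Rodrigues(np.array(s['rvec'],float))[0];t=np.array(s['tvec']).ravel()
    d=np.array([(u-K[0,2])/K[0,0],(v-K[1,2])/K[1,1],1])@Rm; c=-t@Rm
    return c+d*(z-c[2])/d[2]
E
python3 - <<'E'
from h import *
s=snap('scene','scene0.png');t=snap('top','top0.png');w=snap('wrist','wrist0.png')
st=manip.sense();print(st)
print(R.from_quat(st['tool_rot']).as_matrix().round(3))
E
```

```text
pics
{'t': 0.15, 'q': array([-1.48948647e+00,  5.28238834e-01,  1.43358932e+00, -3.14693640e-05,
        1.18143726e+00, -1.78485330e-01]), 'qd': array([ 8.71658517e-04, -3.52415507e-03, -4.01651434e-03,  2.18773960e-05,
       -9.63012156e-04, -1.51855164e-03]), 'tau': array([ 8.71295615e-04, -4.42743981e+01, -1.78275794e+01, -2.68475851e-04,
        5.59897075e-03, -2.44916386e-06]), 'tcp_pos': array([ 0.16053799, -0.60349133,  0.24757283]), 'tool_rot': array([-0.0915791 ,  0.70173994, -0.70055752,  0.09161599]), 'force': array([ 0.12746016,  0.45893165, -0.41856048]), 'ft_torque': array([ 0.06028353, -0.02934506,  0.0060876 ]), 'finger_gap': 1.0014291705231102}
[[-0.966 -0.     0.257]
 [-0.257  0.002 -0.966]
 [-0.    -1.    -0.002]]
```

View pics/scene0.png

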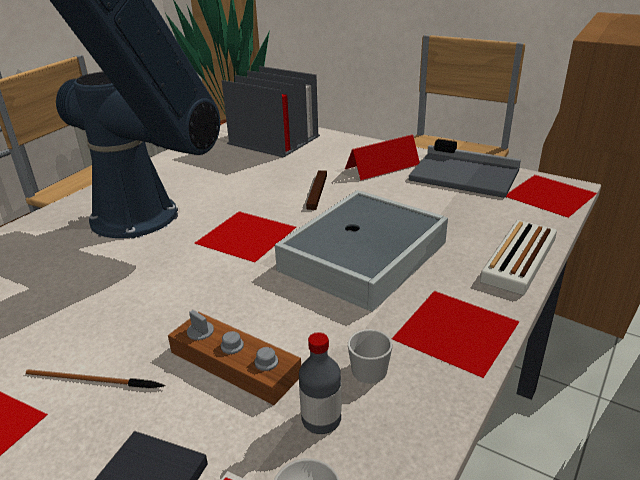

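View pics/top0.png

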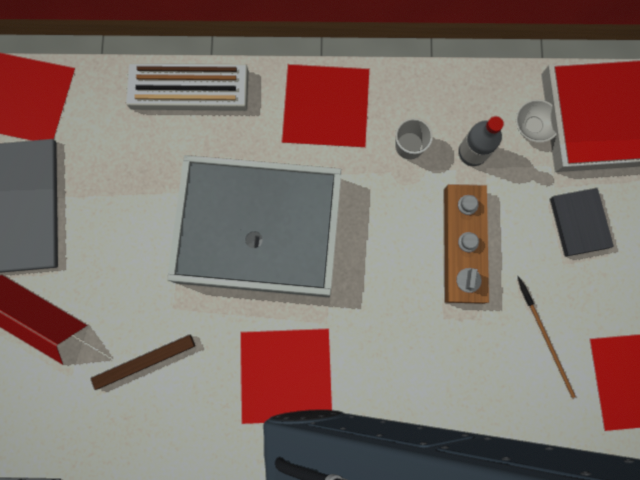

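View pics/wrist0.png

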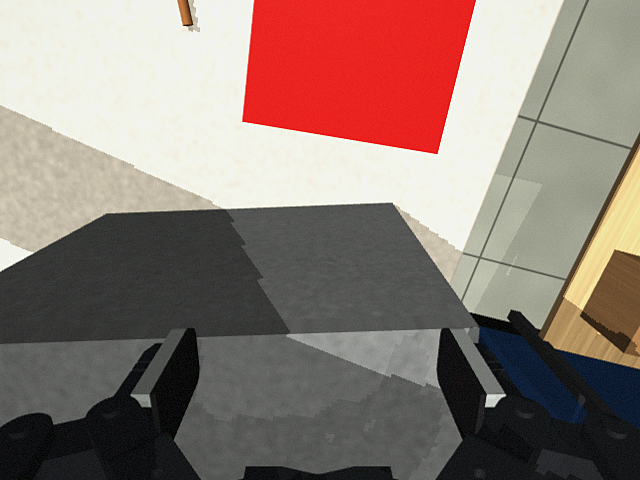

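The scene and top views both show the stud in the rack's nearest hole, at top pixel (469,280). The panel hole is at (254,240), and the wrist view holds nothing useful. Next I'll measure them.

Run:
```python
from h import *
t=dict(np.load('/tmp/top.npz'));P=world(t)
for (u,v) in [(469,280),(472,290),(469,242),(450,260),(254,240),(254,225),(220,200),(300,260),(185,160),(469,278)]:
    print(u,v,P[v,u].round(4))
g=cv2.cvtColor(t['frame'],cv2.COLOR_RGB2HSV)
# rack top: wood hue in region & z about .04
def rect(m,z,name):
    m=m.astype(np.uint8)
    c=max(cv2.findContours(m,0,2)[0],key=cv2.contourArea)[:,0]
    w=np.array([ray(t,u,v,z)[:2] for u,v in c],np.float32)
    r=cv2.minAreaRect(w);print(name,r, 'corners',cv2.boxPoints(r).round(4).tolist())
Z=P[...,2]
roi=np.zeros((480,640),bool);roi[170:315,435:500]=1
rect(roi&(Z>.034)&(Z<.09),.04,'rack')
roi[:]=0;roi[150:300,160:350]=1
rect(roi&(Z>.0645)&(Z<.08),.066,'rim')
rect(roi&(Z>.058),.066,'rim2')
roi[:]=0;roi[225:255,240:270]=1
print('hole');rect(roi&(Z<.055),.062,'hole')
roi[:]=0;roi[260:300,450:490]=1
for lo,hi,z in[(.065,.09,.076),(.042,.048,.044)]:
  m=roi&(Z>lo)&(Z<hi);print(m.sum(),P[m].mean(0).round(4))
  rect(roi&(Z>lo),z,'wing' )
big=cv2.resize(t['frame'][220:310,220:500],None,fx=2.8,fy=2.8,interpolation=2)
a=cv2.resize(t['frame'][220:260,230:280],(500,400),interpolation=cv2.INTER_CUBIC)
b=cv2.resize(t['frame'][260:304,445:495],(300,264),interpolation=cv2.INTER_CUBIC)
o=np.zeros((400,800,3),np.uint8);o[:,:500]=a;o[:264,500:]=b
cv2.imwrite('pics/z.png',o[...,::-1])
```

```text
469 280 [ 0.4772 -0.2662  0.0662]
472 290 [ 0.4609 -0.2766  0.0449]
469 242 [ 0.5486 -0.2699  0.06  ]
450 260 [ 0.5175 -0.2387  0.0384]
254 240 [0.551  0.1315 0.0407]
254 225 [0.5748 0.129  0.0668]
220 200 [0.6225 0.1947 0.0632]
300 260 [0.5111 0.0428 0.0608]
185 160 [0.699  0.2639 0.0653]
469 278 [ 0.4807 -0.2658  0.0683]
rack ((0.5524645447731018, -0.271759569644928), (0.07649475336074829, 0.22577929496765137), 88.67329406738281) corners [[0.43869999051094055, -0.3073999881744385], [0.6643999814987183, -0.3125999867916107], [0.6661999821662903, -0.2361000031232834], [0.4404999911785126, -0.23090000450611115]]
rim ((0.5785989761352539, 0.12784139811992645), (0.3001144230365753, 0.23963069915771484), 85.47433471679688) corners [[0.447299987077713, -0.012299999594688416], [0.6862000226974487, -0.031199999153614044], [0.7099000215530396, 0.2680000066757202], [0.47099998593330383, 0.28690001368522644]]
rim2 ((0.5785350203514099, 0.127847820520401), (0.30006393790245056, 0.24388980865478516), 85.49652099609375) corners [[0.44519999623298645, -0.01209999993443489], [0.6883000135421753, -0
[... 355 characters left out ...]
94858], [0.5623000264167786, 0.14569999277591705]]
138 [ 0.4801 -0.2693  0.0749]
wing ((0.4804357886314392, -0.26856356859207153), (0.013155516237020493, 0.03724304586648941), 80.18659973144531) corners [[0.460999995470047, -0.2718999981880188], [0.4977000057697296, -0.2782000005245209], [0.4999000132083893, -0.2653000056743622], [0.46320000290870667, -0.258899986743927]]
527 [ 0.4801 -0.2693  0.0439]
wing ((0.4788275361061096, -0.26742488145828247), (0.05267484486103058, 0.06420538574457169), 32.89646530151367) corners [[0.439300000667572, -0.2547999918460846], [0.4740999937057495, -0.30869999527931213], [0.5184000134468079, -0.2800999879837036], [0.48350000381469727, -0.22619999945163727]]
```

View pics/z.png

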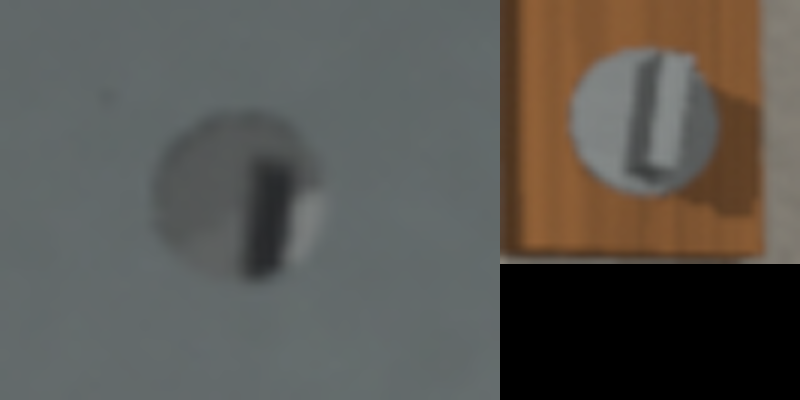

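The zoom shows the slot directly, as a dark bar at about top pixel (257,242) running along the case's x. The case and hole fit the given sizes: the hole measured at (0.548,0.131) against (0.549,0.130) from the case geometry. I'll write a move calculator and refine the stud and slot positions.

```bash
cat >> h.py <<'E'
def Ryaw(a): # tool y down, tool z at world yaw a (deg)
    a=np.radians(a);z=np.array([np.cos(a),np.sin(a),0]);y=np.array([0,0,-1.]);x=np.cross(y,z)
    return np.stack([x,y,z],1)
def go(x,y,z,yaw,cmd=None):
    st=manip.sense();M=R.from_quat(st['tool_rot']).as_matrix();p=st['tcp_pos']
    if cmd is not None: p=np.array(cmd[:3]);M=Ryaw(cmd[3])
    d=M.T@(np.array([x,y,z])-p)*100; rv=R.from_matrix(M.T@Ryaw(yaw)).as_rotvec()
    print('shift cm',d.round(3),'rot',rv.round(4),'rows>=',np.linalg.norm(d)/4.17,np.degrees(np.linalg.norm(rv))/7.16)
def show():
    st=manip.sense();M=R.from_quat(st['tool_rot']).as_matrix()
    print('t',round(st['t'],2),'p',(st['tcp_pos']*1000).round(2),'yaw',np.degrees(np.arctan2(M[1,2],M[0,2])).round(2),'tilt',M[2].round(4),'F',st['force'].round(2),'T',st['ft_torque'].round(3),'gap',round(st['finger_gap']*85.4,2))
    return st
E
python3 - <<'E'
from h import *
t=dict(np.load('/tmp/top.npz'));P=world(t)
for u,v in[(256.5,241.3)]:
  for z in(.0385,.043,.0475):
    p=ray(t,u,v,z)[:2]; d=p-np.array([.5487,.1302]);a=np.radians(-4.53);c,s=np.cos(a),np.sin(a)
    print(z,p,'in case axes mm',(c*d[0]+s*d[1])*1e3,(-s*d[0]+c*d[1])*1e3)
sub=P[233:250,245:263,2];print((sub*1000).astype(int))
# disc fit
b=t['frame'][262:302,448:492];hsv=cv2.cvtColor(b,cv2.COLOR_RGB2HSV);m=((hsv[...,1]<70)&(hsv[...,2]>60)).astype(np.uint8)
c=max(cv2.findContours(m,0,1)[0],key=cv2.contourArea);(x,y),r=cv2.minEnclosingCircle(c);print(x+448,y+262,r,ray(t,x+448,y+262,.044))
show();go(.480,-.269,.2,-98)
print(cv2.Rodrigues(t['rvec'])[0].T@-t['tvec'].ravel())
E
```

```text
0.0385 [0.54894204 0.12693384] in case axes mm 0.4992489355939234 -3.2368420023640727
0.043 [0.54818724 0.12637617] in case axes mm -0.20914864178168194 -3.852384165348956
0.0475 [0.54743244 0.1258185 ] in case axes mm -0.9175462191571767 -4.467926328333832
[[  65   59   66   58   38   43   38   37   39   41   41   40   40   40
    39   61   60   64]
 [  63   59   59   39   41   40   41 1095   38   39   41   40   40   43
    40   40   62   63]
 [  63   59   41   40   43   43   42   39   40   40   36   37   39   38
    39   40   66   63]
 [  59   44   38   40   42   42   40   43   41   39   30   27   31   30
    41   39   43   62]
 [  65   41   41   40   38   43   38   44   36   44   34   18   21   22
    42   40   39   62]
 [  57   41   40   43   39   40   39   41   38   40   28   17   18   24
    43   39   40   58]
 [  43   38   41   44   42   43   39   39   42   41   20   22   18   24
    41   40   38   62]
 [  53   42   39   42   41   39   43   43   42   40   21   17   19   21
    40   42   40   63]
 [  58   41   41   44   40   41   46   40   42   40   19   21   22   21
    42   4
[... 458 characters left out ...]
2   41
    62   60   61   59]
 [  60   64   60   65   62   41   43   40   46   30   26   20   61   64
    62   63   60   68]
 [  61   64   63   61   61   60   59   60   64   59   61   58   60   60
    63   62   63   61]
 [  62   62   62   62   61   63   59   64   64   65   63   63   61   63
    64   64   63   63]]
468.86609268188477 279.4926280975342 12.688199996948242 [ 0.48047174 -0.27164581  0.044     ]
t 0.15 p [ 160.54 -603.49  247.57] yaw -75.11 tilt [-3.0e-04 -1.0e+00 -1.7e-03] F [ 0.13  0.46 -0.42] T [ 0.06  -0.029  0.006] gap 85.52
shift cm [-39.466   4.808 -24.112] rot [1.700e-03 3.994e-01 1.000e-04] rows>= 11.150527318155486 3.1963759216469265
[ 0.37162551 -0.00407289  1.09563242]
```

The depth puts the plate's top near z = 0.0405, with the slot about 3.5 mm off centre towards the case's -y. Both are inside the stated ranges. Moving above the stud now.

```bash
python3 -m handwheel '[-4,0.5,-2.4,0,0.04,0,8.54, -8,1,-4.9,0,0.08,0,8.54, -12,1.5,-7.3,0,0.12,0,8.54, -15.8,2,-9.6,0,0.16,0,8.54, -19.7,2.4,-12,0,0.2,0,8.54, -23.6,2.9,-14.5,0,0.24,0,8.54, -27.6,3.4,-16.9,0,0.28,0,8.54, -31.5,3.8,-19.3,0,0.32,0,8.54, -35.5,4.3,-21.7,0,0.36,0,8.54, -39.47,4.8,-24.1,0,0.4,0,8.54]' 60
python3 - <<'E'
from h import *
show();go(.480,-.269,.2,-98)
E
```

```text
t: 0.98
tcp_pos: [0.4478, -0.3026, 0.2051]
tool_rot: [0.05, 0.705, -0.705, -0.05]
force: [-0.0, -1.1, 0.4]
finger_gap: 0.998
t 0.98 p [ 447.8  -302.55  205.1 ] yaw -98.16 tilt [ 2.e-04 -1.e+00 -1.e-04] F [-0.02 -1.07  0.42] T [-0.026  0.035  0.005] gap 85.23
shift cm [-2.711  0.51  -3.778] rot [ 0.0001 -0.0028  0.0002] rows>= 1.1218540382973243 0.022238896516543656
```

```bash
python3 -m handwheel '[-2.5,0.5,-3.4,0,0,0,8.54, -2.5,0.5,-3.4,0,0,0,8.54, -2.5,0.5,-3.4,0,0,0,8.54, -2.5,0.5,-3.4,0,0,0,8.54]'
python3 - <<'E'
from h import *
show();go(.480,-.269,.2,-98)
w=snap('wrist','wrist1.png');t=snap('top','top1.png')
E
```

```text
t: 1.32
tcp_pos: [0.4762, -0.274, 0.2002]
tool_rot: [-0.049, -0.705, 0.705, 0.049]
force: [-0.2, 0.4, -0.7]
finger_gap: 0.998
t 1.32 p [ 476.19 -274.04  200.16] yaw -97.96 tilt [ 6.e-04 -1.e+00  2.e-04] F [-0.2   0.42 -0.7 ] T [-0.02   0.008  0.011] gap 85.19
shift cm [-0.308  0.015 -0.552] rot [-0.0002  0.0007  0.0006] rows>= 0.1515846343467455 0.007837713090442828
```

View pics/wrist1.png

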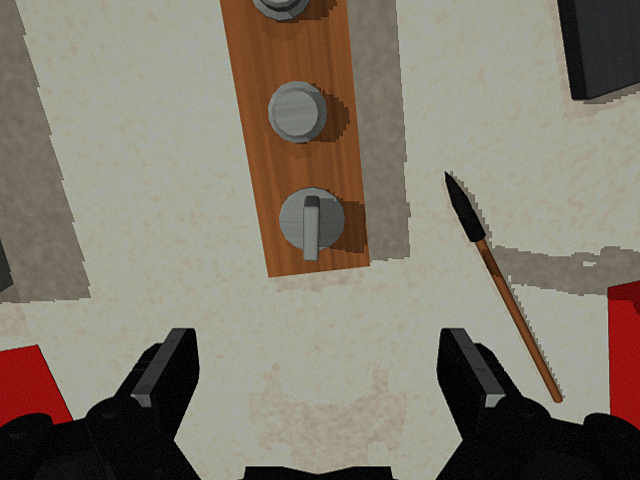

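The wrist view shows the stud disc at about (312,219), with its wing upright in the picture, so it's nearly aligned with the jaws. I'll measure it.

Run:
```python
from h import *
s=dict(np.load('/tmp/wrist.npz'));P=world(s)
o=cv2.resize(s['frame'][175:275,265:365],(600,600),interpolation=cv2.INTER_CUBIC);cv2.imwrite('pics/wz.png',o[...,::-1])
Z=P[...,2];roi=np.zeros(Z.shape,bool);roi[175:280,270:355]=1
m=(roi&(Z>.070)&(Z<.085)).astype(np.uint8);m=cv2.medianBlur(m,3)
c=max(cv2.findContours(m,0,1)[0],key=cv2.contourArea)[:,0]
r=cv2.minAreaRect(c.astype(np.float32));print(r)
w=np.array([ray(s,u,v,.076)[:2] for u,v in c],np.float32);print(cv2.minAreaRect(w),np.median(Z[m>0]))
hsv=cv2.cvtColor(s['frame'],cv2.COLOR_RGB2HSV)
m=(roi&(hsv[...,1]<70)&(hsv[...,2]>70)).astype(np.uint8)
c=max(cv2.findContours(m,0,1)[0],key=cv2.contourArea)[:,0];print(cv2.boundingRect(c))
top=c[c[:,1]<225];w=np.array([ray(s,u,v,.044)[:2] for u,v in top]);A=np.c_[2*w,np.ones(len(w))];q=np.linalg.lstsq(A,(w**2).sum(1),rcond=None)[0];print('disc',q[:2],np.sqrt(q[2]+q[0]**2+q[1]**2))
```

```text
((311.0, 232.5), (55.0, 16.0), 90.0)
((0.4819149374961853, -0.2706643342971802), (0.009729367680847645, 0.035536572337150574), 81.34949493408203) 0.07378738100339968
(279, 187, 66, 74)
disc [ 0.48693685 -0.2704845 ] 0.01564506938604407
```

View pics/wz.png

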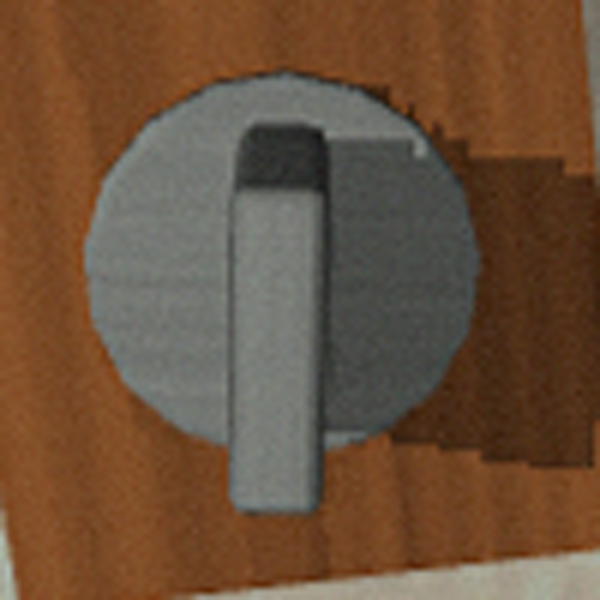

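The wing's centre comes out at (0.4817,-0.2706), top-camera (0.4804,-0.269) and rack (0.4805,-0.270) values within 2 mm of it. The wing top is 35.5 x 9.7 mm, as it should be. I'll go down in two stages.

Run:
```python
from h import *
w=dict(np.load('/tmp/wrist.npz'));print(ray(w,311.6,218.2,.044))
show();go(.4812,-.270,.1,-98.2)
```

```text
[ 0.48241023 -0.27071421  0.044     ]
t 1.42 p [ 475.58 -275.25  200.42] yaw -98.12 tilt [ 1.e-04 -1.e+00  4.e-04] F [-0.    0.82 -0.39] T [-0.011  0.02  -0.002] gap 85.31
shift cm [-0.484 10.042 -0.603] rot [-0.0004  0.0013  0.0001] rows>= 2.415217973359651 0.010903249836400696
```

```bash
python3 -m handwheel '[-0.5,3,-0.6,0,0,0,8.54, -0.5,6,-0.6,0,0,0,8.54, -0.5,9,-0.6,0,0,0,8.54, -0.5,10,-0.6,0,0,0,8.54, -0.5,10,-0.6,0,0,0,8.54, -0.5,10,-0.6,0,0,0,8.54]'
python3 - <<'E'
from h import *
show();go(.4815,-.2702,.064,-98.2)
E
```

```text
t: 1.92
tcp_pos: [0.4817, -0.27, 0.1006]
tool_rot: [0.05, 0.705, -0.705, -0.05]
force: [0.2, -0.2, 0.1]
finger_gap: 1.002
t 1.92 p [ 481.7  -270.02  100.57] yaw -98.14 tilt [ 2.e-04 -1.e+00 -1.e-04] F [ 0.22 -0.24  0.08] T [ 0.012 -0.025  0.007] gap 85.59
shift cm [0.016 3.657 0.021] rot [0.0001 0.0011 0.0002] rows>= 0.8769974443271935 0.008714382743267348
```

```bash
python3 -m handwheel '[0,1.8,0,0,0,0,8.54, 0,3.6,0,0,0,0,8.54, 0,3.6,0,0,0,0,8.54, 0,3.6,0,0,0,0,4, 0,3.6,0,0,0,0,2, 0,3.6,0,0,0,0,0, 0,3.6,0,0,0,0,0, 0,3.6,0,0,0,0,0, 0,3.6,0,0,0,0,0, 0,3.6,0,0,0,0,0]' 90
python3 - <<'E'
from h import *
show()
E
```

```text
t: 2.75
tcp_pos: [0.4824, -0.2691, 0.0651]
tool_rot: [-0.05, -0.705, 0.706, 0.049]
force: [-0.3, 1.4, 5.4]
finger_gap: 0.1
t 2.75 p [ 482.44 -269.09   65.11] yaw -98.03 tilt [-1.e-03 -1.e+00  6.e-04] F [-0.3   1.42  5.37] T [0.054 0.124 0.03 ] gap 8.53
```

```bash
python3 -m handwheel '[0,0,0,0,0,0,0, 0,0,0,0,0,0,0, 0,-1,0,0,0,0,0, 0,-3,0,0,0,0,0, 0,-6,0,0,0,0,0, 0,-9,0,0,0,0,0, 0,-12,0,0,0,0,0, 0,-12,0,0,0,0,0, 0,-12,0,0,0,0,0]'
python3 - <<'E'
from h import *
show()
snap('wrist','wrist2.png');snap('scene','scene2.png')
E
```

```text
t: 3.5
tcp_pos: [0.4829, -0.2695, 0.1865]
tool_rot: [-0.051, -0.704, 0.706, 0.048]
force: [-0.4, 0.1, -0.4]
finger_gap: 0.099
t 3.5 p [ 482.94 -269.48  186.51] yaw -98.02 tilt [-0.0039 -1.      0.0025] F [-0.39  0.12 -0.41] T [ 0.041  0.013 -0.05 ] gap 8.44
```

View pics/wrist2.png

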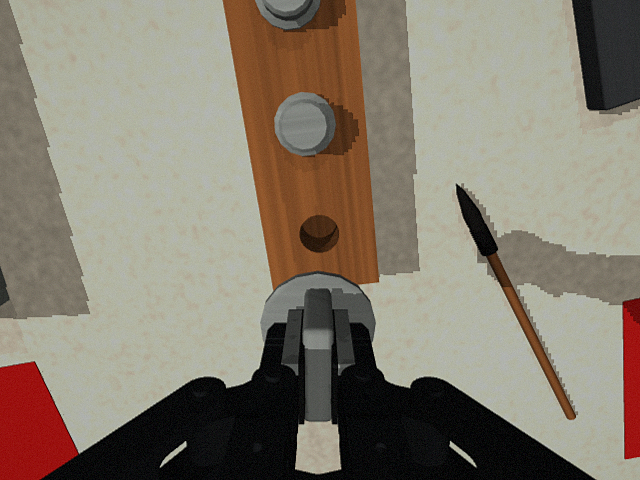

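View pics/scene2.png

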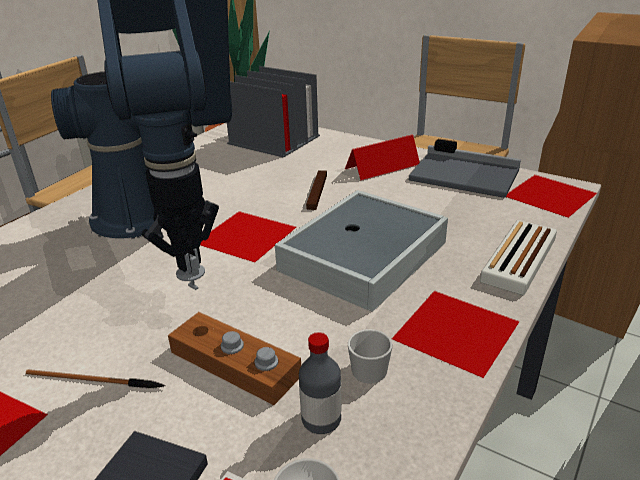

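The stud is held with its wing square in the jaws, the rack hole is empty, and both thumbscrews are still in place. Next I'll work out where the stud's axis lies in the tool frame from the disc's rim in the wrist view.

Run:
```python
from h import *
s=dict(np.load('/tmp/wrist.npz'));st=show()
hsv=cv2.cvtColor(s['frame'],cv2.COLOR_RGB2HSV)
M=R.from_quat(st['tool_rot']).as_matrix();p=st['tcp_pos']
zt=p[2]-.021
m=((hsv[...,1]<60)&(hsv[...,2]>95)).astype(np.uint8);m[:268]=0;m[345:]=0;m[:,:255]=0;m[:,382:]=0
pts=[]
for v in range(276,322):
    u=np.flatnonzero(m[v]); 
    if len(u): pts+=[(u.min()-.5,v),(u.max()+.5,v)]
print(pts[::8])
w=np.array([M.T@(ray(s,u,v,zt)-p) for u,v in pts])*1000
x=w[:,0];z=w[:,2]
A=np.c_[2*x,2*z,np.ones(len(x))];q,res,_,_=np.linalg.lstsq(A,x**2+z**2,rcond=None)
print('disc centre tool x,z mm',q[:2],'r',np.sqrt(q[2]+q[0]**2+q[1]**2), 'far edge', [M.T@(ray(s,318,v,zt)-p)*1000 for v in (272,)])
zz=world(s)[...,2];print(np.median(zz[276:286,300:335])-p[2])
# two more: fixed radius 23 fit
from scipy.optimize import least_squares
f=least_squares(lambda c:np.hypot(x-c[0],z-c[1])-23,[0,0],loss='soft_l1');print(f.x,f.cost)
```

```text
t 3.6 p [ 481.38 -268.24  183.85] yaw -98.03 tilt [ 0.0015 -1.     -0.001 ] F [-0.47  0.14 -1.93] T [ 0.016 -0.023  0.006] gap 8.46
[(np.float64(254.5), 276), (np.float64(254.5), 280), (np.float64(254.5), 284), (np.float64(254.5), 288), (np.float64(254.5), 292), (np.float64(254.5), 296), (np.float64(254.5), 300), (np.float64(254.5), 304), (np.float64(254.5), 308), (np.float64(254.5), 312), (np.float64(254.5), 316), (np.float64(254.5), 320)]
disc centre tool x,z mm [-11.27237049   1.27216797] r 25.218611285436438 far edge [array([-23.68334116,  20.96433603,   1.2689641 ])]
-0.020555186152321242
[-12.51697474   1.27246719] 129.73537796864736
```

```bash
cat > disc.py <<'E'
from h import *
from scipy.optimize import least_squares
st=show();s=snap('wrist','wdisc_%d.png'%int(st['t']*100))
M=R.from_quat(st['tool_rot']).as_matrix();p=st['tcp_pos'];zt=p[2]-.021
Z=world(s)[...,2]
m=((Z>zt-.012)&(Z<zt+.03)).astype(np.uint8);m[:265]=0;m[335:]=0;m[:,:250]=0;m[:,390:]=0
pts=[]
for v in range(276,322,2):
    u=np.flatnonzero(m[v])
    if len(u): pts+=[(u.min()-.5,v),(u.max()+.5,v)]
for u in range(285,352,3):
    v=np.flatnonzero(m[:,u])
    if len(v): pts+=[(u,v.min()-.5)]
w=np.array([M.T@(ray(s,u,v,zt)-p) for u,v in pts])*1000
x=w[:,0];z=w[:,2]
for r in (22.5,23):
  f=least_squares(lambda c:np.hypot(x-c[0],z-c[1])-r,[0,0],loss='soft_l1');print(r,f.x.round(2),f.cost,len(x))
f=least_squares(lambda c:np.hypot(x-c[0],z-c[1])-c[2],[0,0,23],loss='soft_l1');print(f.x.round(2))
wx=[M.T@(ray(s,u,v,p[2]+.011)-p)*1000 for u,v in[(318,290)]];print('wing far top px290:',wx)
E
python3 disc.py
```

```text
t 3.6 p [ 481.38 -268.24  183.85] yaw -98.03 tilt [ 0.0015 -1.     -0.001 ] F [-0.47  0.14 -1.93] T [ 0.016 -0.023  0.006] gap 8.46
22.5 [-0.9  -0.02] 2.814711294837459 69
23 [-0.27 -0.01] 6.792850267042172 69
[-1.67e+00 -1.00e-02  2.19e+01]
wing far top px290: [array([-30.8913587 , -11.04517959,   0.18976121])]
```

The stud's axis lies within about 0.5 mm of the tool axis. I'll move over the panel hole and find the slot with the wrist camera too.

Run:
```python
from h import *
go(.540,.127,.205,-94.53)
```

```text
shift cm [ -0.302  -2.113 -39.942] rot [ 0.0017 -0.0611  0.0025] rows>= 9.592133306049439 0.48953261002988946
```

```bash
python3 -m handwheel '[-0.03,-0.6,-3.6,0,-0.01,0,0, -0.06,-1.2,-7.6,0,-0.02,0,0, -0.1,-1.6,-11.7,0,-0.03,0,0, -0.15,-2,-15.8,0,-0.04,0,0, -0.2,-2.1,-19.9,0,-0.05,0,0, -0.25,-2.1,-24,0,-0.06,0,0, -0.3,-2.1,-28.1,0,-0.061,0,0, -0.3,-2.1,-32.2,0,-0.061,0,0, -0.3,-2.1,-36.3,0,-0.061,0,0, -0.3,-2.1,-39.9,0,-0.061,0,0]'; python3 -m handwheel '[0,0,0,0,0,0,0, 0,0,0,0,0,0,0, 0,0,0,0,0,0,0, 0,0,0,0,0,0,0]'
python3 - <<'E'
from h import *
show()
s=snap('wrist','wrist3.png')
E
```

```text
t: 4.48
tcp_pos: [0.5396, 0.1283, 0.2035]
tool_rot: [0.026, 0.707, -0.707, -0.029]
force: [0.9, -0.3, -0.6]
finger_gap: 0.1
t: 4.82
tcp_pos: [0.5402, 0.1246, 0.2044]
tool_rot: [-0.028, -0.706, 0.707, 0.029]
force: [0.1, -0.2, -1.0]
finger_gap: 0.099
t 4.82 p [540.19 124.64 204.39] yaw -94.61 tilt [ 2.3e-03 -1.0e+00  6.0e-04] F [ 0.06 -0.16 -1.03] T [-0.011 -0.006 -0.048] gap 8.48
```

View pics/wrist3.png

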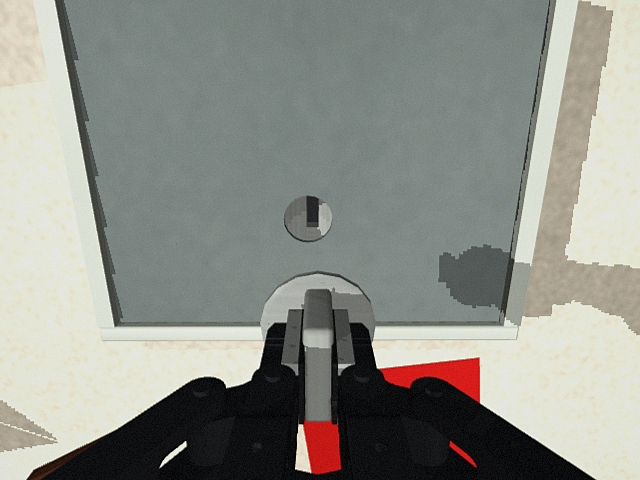

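The wrist view shows the panel hole at about (308,218) and the dark slot across columns 306 to 319, down to row 227. I'll locate both relative to the tool.

```bash
cat > slot.py <<'E'
from h import *
import sys
s=dict(np.load('/tmp/wrist.npz'));P=world(s);st=show()
o=cv2.resize(s['frame'][185:255,270:350],(800,700),interpolation=cv2.INTER_CUBIC);cv2.imwrite('pics/'+sys.argv[1],o[:600,:,::-1])
Z=P[...,2];roi=np.zeros(Z.shape,bool);roi[185:252,275:345]=1
m=(roi&(Z<.054)).astype(np.uint8);c=max(cv2.findContours(m,0,1)[0],key=cv2.contourArea)[:,0]
w=np.array([ray(s,u,v,.062) for u,v in c])[:,:2].astype(np.float32);print('hole',cv2.minEnclosingCircle(w))
g=cv2.cvtColor(s['frame'],cv2.COLOR_RGB2GRAY).astype(int)
print('plate z',np.median(Z[205:230,290:302]),np.median(Z[228:236,296:318]))
for v in range(194,232,3): print(v,g[v,300:326])
E
python3 slot.py wz3.png
```

```text
t 4.87 p [540.43 124.38 204.67] yaw -94.65 tilt [ 1.7e-03 -1.0e+00  5.0e-04] F [-0.05 -0.12 -1.62] T [-0.005 -0.019  0.014] gap 8.41
hole ((0.5504927039146423, 0.13031980395317078), 0.015584311448037624)
plate z 0.03879404903261276 0.03876571620777507
194 [132 132 135 127 131 134 138 135 135 132 134 136 131 131 131 129 131 129
 128 128 127 124 126 126 128 124]
197 [107 111 102  98 104 110  67  39  29  34  29  32  30  38  38  57  83 121
 135 134 131 131 130 129 129 129]
200 [103 102 104 102 106 106  70  36  41  34  38  39  37  40  39  37  33  34
  63 107 108 109 119 133 129 130]
203 [102  99 103 104 106 113  72  37  35  40  40  33  37  40  42  37  36  32
  64 101  97  95 146 155 157 156]
206 [105 106  99 104 107 107  78  41  35  40  36  39  39  36  36  37  38  35
  69 172 176 172 163 166 168 163]
209 [103 100 105 100 102 106  79  37  38  34  35  36  41  41  44  37  40  28
  48 168 170 174 158 159 164 162]
212 [ 99 117 117 121 116 119  94  44  34  41  34  37  39  39  44  42  35  27
  90 185 177 167 161 166 166 166]
215 [110 119 118 119 117 121  92  49  34  36  32  38  34  42  40  38  40  26
  97 183 175 163 170 159 169 168]
218 [120 112 116 120 118 121  94  45  34  38  43  35  36  42  42  43  36  26
  97 186 187 182 176 165 162 176]
221 [118 120 111 117 116 123  90  44  30  30  33  41  34  37  36  37  36  23
  90 182 186 179 177 177 179 183]
224 [117 116 110 117 119 123  93  59  60  59  63  68  65  65  63  64  62  54
 104 186 184 184 172 173 179 178]
227 [116 119 120 120 120 112 119 109 112 110 108 110 112 111 113 106 102 161
 175 185 182 180 174 178 182 180]
230 [118 117 111 112 117 114 120 130 122 121 121 125 121 121 126 120 115 117
 114 111 181 183 178 172 180 178]
```

View pics/wz3.png

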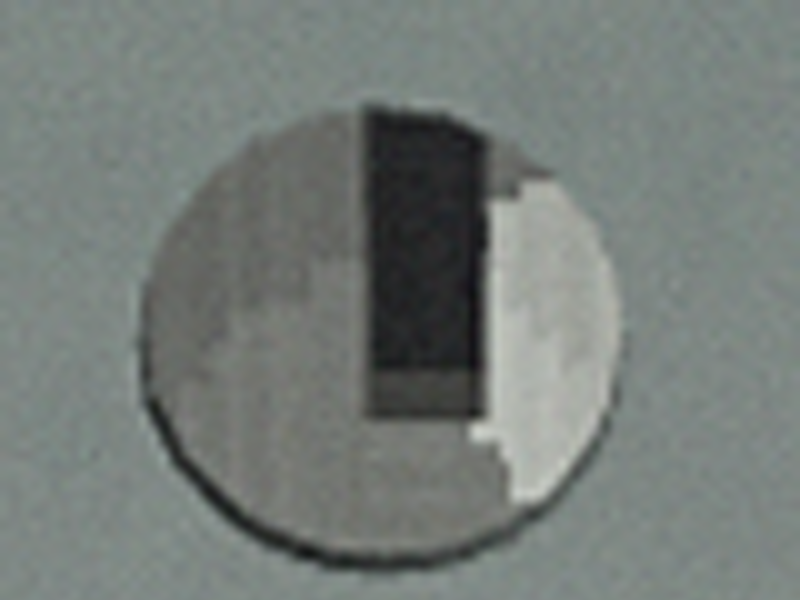

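Run:
```python
from h import *
s=dict(np.load('/tmp/wrist.npz'));st=show();M=R.from_quat(st['tool_rot']).as_matrix();p=st['tcp_pos']
a=np.radians(-4.53);ex=np.array([np.cos(a),np.sin(a)]);ey=np.array([-ex[1],ex[0]])
for z in(.039,.0405,.042):
  L=ray(s,306,215,z);Rr=ray(s,318.1,215,z);N=ray(s,312,225.8,z)
  Mid=(L+Rr)/2; 
  c=Mid[:2]+ex*((N[:2]-Mid[:2])@ex+11.75e-3)
  print(z,'width',np.linalg.norm(L-Rr)*1e3,'slot c',c,'TCP-frame',(M.T@(np.r_[c,z]-p)*1e3).round(2), 'rel hole(.5505,.1303)',((c-[.5505,.1303])@ex*1e3).round(2),((c-[.5505,.1303])@ey*1e3).round(2))
# slot direction check
l1=ray(s,306,200,.0405);l2=ray(s,306.1,221,.0405);d=l2-l1;print('dir',np.degrees(np.arctan2(-d[1],-d[0])))
```

```text
t 4.87 p [540.43 124.38 204.67] yaw -94.65 tilt [ 1.7e-03 -1.0e+00  5.0e-04] F [-0.05 -0.12 -1.62] T [-0.005 -0.019  0.014] gap 8.41
0.039 width 8.55454580568752 slot c [0.54946442 0.12783371] TCP-frame [ -9.01 165.65  -4.25] rel hole(.5505,.1303) -0.84 -2.54
0.0405 width 8.510129275928575 slot c [0.54991489 0.12777648] TCP-frame [ -9.46 164.15  -4.23] rel hole(.5505,.1303) -0.38 -2.56
0.042 width 8.465712746169633 slot c [0.55036536 0.12771924] TCP-frame [ -9.91 162.65  -4.21] rel hole(.5505,.1303) 0.07 -2.58
dir -4.903956128706365
```

Both cameras agree to about 1.5 mm. The wrist view makes the slot 8.5 mm wide at z ≈ 0.0405, which is the right size, and centred at (0.5499,0.1278). If the pin misses, it should touch the plate at TCP z ≈ 0.0935; if it's in the slot, the disc should meet the panel at about 0.087. First I'll go to the hole's mouth.

```bash
python3 - <<'E'
from h import *
go(.5491,.1278,.113,-94.6)
E
python3 -m handwheel '[-0.9,2,-0.4,0,0,0,0, -0.9,4.5,-0.4,0,0,0,0, -0.9,7,-0.4,0,0,0,0, -0.9,8.5,-0.4,0,0,0,0, -0.9,9,-0.4,0,0,0,0, -0.9,9,-0.4,0,0,0,0, -0.9,9,-0.4,0,0,0,0]'
python3 - <<'E'
from h import *
show();go(.5491,.1278,.1,-94.6)
E
```

```text
shift cm [-0.852  9.165 -0.415] rot [-0.0005 -0.0008  0.0017] rows>= 2.209588426625973 0.015816475745874664
t: 5.45
tcp_pos: [0.5506, 0.1282, 0.1157]
tool_rot: [0.029, 0.707, -0.707, -0.028]
force: [0.2, -0.1, -0.6]
finger_gap: 0.103
t 5.45 p [550.63 128.17 115.75] yaw -94.63 tilt [-5.e-04 -1.e+00 -0.e+00] F [ 0.17 -0.1  -0.63] T [-0.037 -0.002  0.049] gap 8.78
shift cm [0.151 1.574 0.049] rot [ 0.     -0.0005 -0.0005] rows>= 0.37947087725029266 0.005612263205345483
```

```bash
for i in 1 2 3; do python3 -m handwheel '[0,0,0,0,0,0,0]' | sed -n 2p; done
python3 - <<'E'
from h import *
show();go(.5491,.1278,.1,-94.6)
E
```

```text
tcp_pos: [0.5511, 0.1286, 0.1165]
tcp_pos: [0.5511, 0.1288, 0.1167]
tcp_pos: [0.5508, 0.129, 0.1165]
t 5.7 p [550.83 129.03 116.48] yaw -94.55 tilt [-2.3e-03 -1.0e+00 -3.0e-04] F [ 0.21 -0.21 -0.41] T [-0.009  0.014 -0.038] gap 8.66
shift cm [0.167 1.648 0.137] rot [ 0.0003  0.001  -0.0023] rows>= 0.39858189282961204 0.019808284674844155
```

```bash
python3 -m handwheel '[0.17,0,0.13,0,0,0,0, 0.17,0.5,0.13,0,0,0,0, 0.17,1,0.13,0,0,0,0, 0.17,1.65,0.13,0,0,0,0, 0.17,1.65,0.13,0,0,0,0, 0.17,1.65,0.13,0,0,0,0]'
python3 - <<'E'
from h import *
show();go(.5491,.1278,.095,-94.6)
E
```

```text
t: 6.2
tcp_pos: [0.5478, 0.1279, 0.098]
tool_rot: [-0.027, -0.707, 0.707, 0.029]
force: [-0.7, 0.6, -0.3]
finger_gap: 0.098
t 6.2 p [547.76 127.94  97.98] yaw -94.54 tilt [ 1.8e-03 -1.0e+00  2.0e-04] F [-0.7   0.6  -0.34] T [-0.037 -0.026 -0.041] gap 8.34
shift cm [-0.135  0.298  0.003] rot [-0.0002  0.0011  0.0018] rows>= 0.0784126607994411 0.01726272670583792
```

```bash
for i in 1 2 3; do python3 -m handwheel '[0,0,0,0,0,0,0]' | sed -n 2p; done;python3 -m handwheel '[0,0,0,0,0,0,0,0,0,0,0,0,0,0,0,0,0,0,0,0,0,0,0,0,0,0,0,0,0,0,0,0,0,0,0]';  python3 - <<'E'
from h import *
show();go(.5491,.1278,.095,-94.6)
E
```

```text
tcp_pos: [0.5483, 0.1279, 0.0985]
tcp_pos: [0.5484, 0.128, 0.0988]
tcp_pos: [0.5485, 0.1279, 0.099]
t: 6.87
tcp_pos: [0.5483, 0.1279, 0.0989]
tool_rot: [-0.028, -0.707, 0.707, 0.028]
force: [-0.7, -1.2, -0.8]
finger_gap: 0.1
t 6.87 p [548.35 127.91  98.89] yaw -94.54 tilt [-1.e-04 -1.e+00  0.e+00] F [-0.75 -1.23 -0.84] T [ 0.015 -0.002  0.014] gap 8.51
shift cm [-0.076  0.389  0.005] rot [-0.      0.0011 -0.0001] rows>= 0.09515918126812624 0.009068806677791441
```

```bash
python3 -m handwheel '[-0.06,0.1,0,0,0,0,0, -0.06,0.2,0,0,0,0,0, -0.06,0.3,0,0,0,0,0, -0.06,0.4,0,0,0,0,0, -0.06,0.4,0,0,0,0,0]';python3 -m handwheel '[0,0.1,0,0,0,0,0,0,0.1,0,0,0,0,0]';python3 -m handwheel '[0,0.1,0,0,0,0,0,0,0.1,0,0,0,0,0]';python3 -m handwheel '[0,0.1,0,0,0,0,0,0,0.1,0,0,0,0,0]';  python3 - <<'E'
from h import *
show()
E
```

```text
t: 7.28
tcp_pos: [0.5487, 0.1278, 0.0946]
tool_rot: [-0.028, -0.707, 0.707, 0.028]
force: [-0.4, -0.7, -1.4]
finger_gap: 0.104
t: 7.45
tcp_pos: [0.5488, 0.1279, 0.0937]
tool_rot: [-0.028, -0.707, 0.707, 0.028]
force: [0.2, 0.3, -0.1]
finger_gap: 0.098
t: 7.62
tcp_pos: [0.5489, 0.1278, 0.0927]
tool_rot: [-0.028, -0.707, 0.707, 0.028]
force: [-0.0, -0.2, -0.3]
finger_gap: 0.099
t: 7.78
tcp_pos: [0.5489, 0.1279, 0.0917]
tool_rot: [0.028, 0.707, -0.707, -0.028]
force: [1.0, 0.1, -0.4]
finger_gap: 0.1
t 7.78 p [548.86 127.86  91.73] yaw -94.54 tilt [ 2.e-04 -1.e+00  0.e+00] F [ 0.97  0.07 -0.39] T [-0.049  0.004  0.043] gap 8.55
```

There's no contact at 0.0917, which is below where a miss would touch. I'll keep going in 1 mm steps.

```bash
for i in 1; do :; done; python3 -m handwheel '[0,0.1,0,0,0,0,0,0,0.1,0,0,0,0,0]';python3 -m handwheel '[0,0.1,0,0,0,0,0,0,0.1,0,0,0,0,0]';python3 -m handwheel '[0,0.1,0,0,0,0,0,0,0.1,0,0,0,0,0]';  python3 -m handwheel '[0,0.1,0,0,0,0,0,0,0.1,0,0,0,0,0]'; python3 -m handwheel '[0,0.1,0,0,0,0,0,0,0.1,0,0,0,0,0]'
python3 - <<'E'
from h import *
show()
E
```

```text
t: 7.95
tcp_pos: [0.5488, 0.1279, 0.0907]
tool_rot: [-0.028, -0.707, 0.707, 0.028]
force: [-0.3, -0.2, -0.4]
finger_gap: 0.097
t: 8.12
tcp_pos: [0.5488, 0.1279, 0.0897]
tool_rot: [0.028, 0.707, -0.707, -0.028]
force: [-0.3, 0.7, -0.1]
finger_gap: 0.099
t: 8.28
tcp_pos: [0.5488, 0.1279, 0.0887]
tool_rot: [-0.028, -0.707, 0.707, 0.028]
force: [-0.8, -0.9, -0.4]
finger_gap: 0.097
t: 8.45
tcp_pos: [0.5488, 0.1279, 0.0877]
tool_rot: [0.028, 0.707, -0.707, -0.028]
force: [-1.1, -0.3, -0.7]
finger_gap: 0.1
t: 8.62
tcp_pos: [0.549, 0.1279, 0.0869]
tool_rot: [0.028, 0.707, -0.707, -0.028]
force: [0.8, -0.1, 1.4]
finger_gap: 0.102
t 8.62 p [548.98 127.86  86.91] yaw -94.54 tilt [-1.e-04 -1.e+00 -0.e+00] F [ 0.82 -0.06  1.37] T [-0.024  0.037 -0.021] gap 8.75
```

The disc met the panel at 0.087 as predicted, so the pin is in the slot. Now I'll press down gently, watching for the step in force (expected near 0.074).

```bash
for i in 1; do :; done; python3 -m handwheel '[0,0.1,0,0,0,0,0,0,0.2,0,0,0,0,0]' |sed -n '2p;4p';python3 -m handwheel '[0,0.1,0,0,0,0,0,0,0.2,0,0,0,0,0]'|sed -n '2p;4p';python3 -m handwheel '[0,0.1,0,0,0,0,0,0,0.2,0,0,0,0,0]'|sed -n '2p;4p';  python3 -m handwheel '[0,0.1,0,0,0,0,0,0,0.2,0,0,0,0,0]'|sed -n '2p;4p'; python3 -m handwheel '[0,0.1,0,0,0,0,0,0,0.1,0,0,0,0,0]' |sed -n '2p;4p'
python3 - <<'E'
from h import *
show()
E
```

```text
tcp_pos: [0.549, 0.1279, 0.0851]
force: [-0.5, -0.5, 2.1]
tcp_pos: [0.549, 0.1279, 0.083]
force: [-0.6, -0.2, 3.3]
tcp_pos: [0.549, 0.1279, 0.0809]
force: [-1.0, -0.4, 3.9]
tcp_pos: [0.549, 0.1279, 0.0789]
force: [-1.4, -1.1, 4.9]
tcp_pos: [0.549, 0.1279, 0.0778]
force: [-0.9, -0.2, 4.6]
t 9.45 p [549.02 127.87  77.85] yaw -94.54 tilt [-2.e-04 -1.e+00 -0.e+00] F [-0.88 -0.21  4.58] T [ 0.014  0.176 -0.026] gap 8.41
```

```bash
python3 -m handwheel '[0,0.05,0,0,0,0,0,0,0.1,0,0,0,0,0]' |sed -n '2p;4p';python3 -m handwheel '[0,0.05,0,0,0,0,0,0,0.1,0,0,0,0,0]'|sed -n '2p;4p';python3 -m handwheel '[0,0.05,0,0,0,0,0,0,0.05,0,0,0,0,0]'|sed -n '2p;4p';  python3 -m handwheel '[0,0.05,0,0,0,0,0,0,0.05,0,0,0,0,0]'|sed -n '2p;4p'
```

```text
tcp_pos: [0.549, 0.1279, 0.077]
force: [-1.0, -0.7, 6.0]
tcp_pos: [0.549, 0.1279, 0.0761]
force: [-2.5, -0.0, 5.4]
tcp_pos: [0.549, 0.1279, 0.0756]
force: [-1.4, 0.7, 6.5]
tcp_pos: [0.549, 0.1279, 0.0751]
force: [-1.9, -0.6, 5.8]
```

```bash
python3 -m handwheel '[0,0.03,0,0,0,0,0,0,0.03,0,0,0,0,0]' |sed -n '2p;4p';python3 -m handwheel '[0,0.03,0,0,0,0,0,0,0.03,0,0,0,0,0]'|sed -n '2p;4p';python3 -m handwheel '[0,0.03,0,0,0,0,0,0,0.03,0,0,0,0,0]'|sed -n '2p;4p'
```

```text
tcp_pos: [0.549, 0.1279, 0.0748]
force: [-1.5, 0.7, 7.8]
tcp_pos: [0.549, 0.1279, 0.0746]
force: [-1.6, -0.1, 6.0]
tcp_pos: [0.549, 0.1279, 0.0743]
force: [-1.0, -0.1, 6.5]
```

```bash
python3 -m handwheel '[0,0.02,0,0,0,0,0,0,0.02,0,0,0,0,0]' |sed -n '2p;4p';python3 -m handwheel '[0,0.02,0,0,0,0,0,0,0.02,0,0,0,0,0]'|sed -n '2p;4p'
```

```text
tcp_pos: [0.549, 0.1279, 0.0743]
force: [-0.7, -0.2, 8.7]
tcp_pos: [0.549, 0.1279, 0.0742]
force: [-1.1, -0.2, 9.2]
```

```bash
python3 -m handwheel '[0,0.03,0,0,0,0,0,0,0.03,0,0,0,0,0,0,0.03,0,0,0,0,0]' |sed -n '2p;4p';python3 -m handwheel '[0,0,0,0,0,0,0,0,0,0,0,0,0,0]'|sed -n '2p;4p'
```

```text
tcp_pos: [0.549, 0.1279, 0.0742]
force: [-2.3, 0.4, 8.8]
tcp_pos: [0.549, 0.1279, 0.0742]
force: [-2.2, 0.5, 10.0]
```

The arm has stopped at z = 0.0742 while the force rose from 6.5 to 10 N, so the foot is on the pad at the expected depth. Now the quarter turn (yaw positive; joint 6 has room), checking forces on the way.

```bash
python3 -m handwheel '[0,0,0,0,-0.1,0,0, 0,0,0,0,-0.2,0,0, 0,0,0,0,-0.3,0,0, 0,0,0,0,-0.3,0,0]' 110
python3 - <<'E'
from h import *
st=show();print(st['q'].round(2))
E
```

```text
t: 11.7
tcp_pos: [0.5499, 0.128, 0.0743]
tool_rot: [0.078, -0.703, 0.703, -0.08]
force: [-1.0, 0.0, 9.3]
finger_gap: 0.095
t 11.7 p [549.85 128.    74.28] yaw -77.16 tilt [-2.3e-03 -1.0e+00  3.0e-04] F [-1.    0.03  9.28] T [0.098 0.205 0.143] gap 8.1
[0.03 0.7  1.72 0.   0.72 1.38]
```

```bash
python3 -m handwheel '[0,0,0,0,-0.1,0,0, 0,0,0.01,0,-0.2,0,0, 0,0,0.02,0,-0.3,0,0, 0,0,0.02,0,-0.4,0,0, 0,0,0.02,0,-0.5,0,0, 0,0,0.02,0,-0.6,0,0, 0,0,0.02,0,-0.6,0,0]'
python3 - <<'E'
from h import *
st=show();print(st['q'].round(2));snap('wrist','wrist4.png')
E
```

```text
t: 12.28
tcp_pos: [0.5501, 0.1279, 0.0743]
tool_rot: [0.282, -0.648, 0.648, -0.284]
force: [-0.9, 0.7, 9.2]
finger_gap: 0.098
t 12.28 p [550.13 127.86  74.31] yaw -42.78 tilt [-0.0022 -1.      0.0018] F [-0.94  0.68  9.21] T [0.187 0.166 0.098] gap 8.34
[0.03 0.7  1.72 0.   0.72 0.78]
```

View pics/wrist4.png

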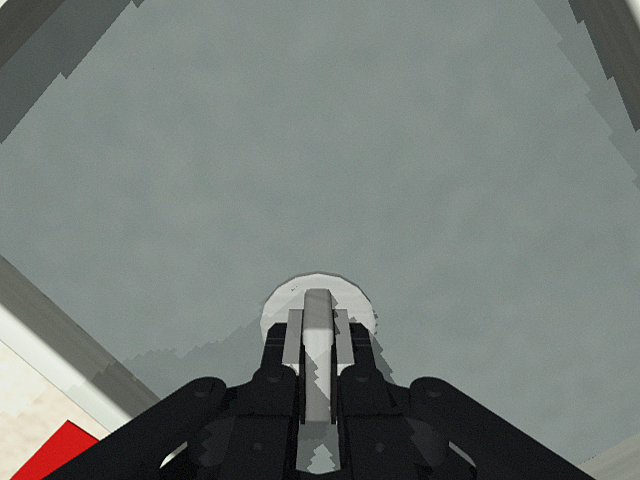

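The picture shows the wing still square in the jaws, so the stud is turning with the tool and hasn't slipped. Finishing the turn.

```bash
python3 -m handwheel '[0,0,0,0,-0.1,0,0, 0,0,0,0,-0.2,0,0, 0,0,0,0,-0.3,0,0, 0,0,0,0,-0.4,0,0, 0,0,0,0,-0.5,0,0, 0,0,0,0,-0.6,0,0, 0,0,0,0,-0.66,0,0, 0,0,0,0,-0.66,0,0, 0,0,0,0,-0.66,0,0]'
python3 - <<'E'
from h import *
st=show();print(st['q'].round(2))
E
```

```text
t: 13.08
tcp_pos: [0.5501, 0.1278, 0.0743]
tool_rot: [0.476, -0.521, 0.522, -0.478]
force: [-1.1, 1.9, 9.2]
finger_gap: 0.093
t 13.08 p [550.06 127.84  74.29] yaw -5.15 tilt [-5.0e-04 -1.0e+00  2.6e-03] F [-1.12  1.88  9.2 ] T [0.127 0.193 0.053] gap 7.95
[0.03 0.7  1.72 0.   0.72 0.12]
```

Turned 89.4°. Now letting up slowly.

```bash
python3 -m handwheel '[0,0,0,0,-0.01,0,0, 0,-0.05,0,0,-0.01,0,0, 0,-0.1,0,0,-0.01,0,0, 0,-0.15,0,0,-0.01,0,0, 0,-0.15,0,0,-0.01,0,0]'|sed -n '2p;4p'; python3 -m handwheel '[0,-0.05,0,0,0,0,0, 0,-0.1,0,0,0,0,0, 0,-0.1,0,0,0,0,0]'|sed -n '2p;4p'; python3 -m handwheel '[0,-0.03,0,0,0,0,0, 0,-0.05,0,0,0,0,0, 0,-0.05,0,0,0,0,0]'|sed -n '2p;4p'; python3 -m handwheel '[0,-0.03,0,0,0,0,0, 0,-0.05,0,0,0,0,0, 0,-0.05,0,0,0,0,0]'|sed -n '2p;4p'
python3 - <<'E'
from h import *
show()
E
```

```text
tcp_pos: [0.55, 0.1279, 0.0754]
force: [-0.5, -0.2, 5.7]
tcp_pos: [0.5501, 0.1279, 0.0763]
force: [0.7, 0.6, 5.6]
tcp_pos: [0.5501, 0.1279, 0.0768]
force: [-0.0, 1.0, 6.1]
tcp_pos: [0.55, 0.1279, 0.0772]
force: [1.3, 0.7, 4.7]
t 14.25 p [550.02 127.85  77.24] yaw -4.59 tilt [-6.0e-04 -1.0e+00  2.4e-03] F [1.32 0.66 4.74] T [ 0.163  0.064 -0.011] gap 7.44
```

```bash
python3 -m handwheel '[0,-0.03,0,0,0,0,0, 0,-0.05,0,0,0,0,0, 0,-0.05,0,0,0,0,0]'|sed -n '2p;4p'; python3 -m handwheel '[0,-0.03,0,0,0,0,0, 0,-0.03,0,0,0,0,0, 0,-0.03,0,0,0,0,0]'|sed -n '2p;4p';python3 -m handwheel '[0,-0.03,0,0,0,0,0, 0,-0.03,0,0,0,0,0, 0,-0.03,0,0,0,0,0]'|sed -n '2p;4p'
python3 - <<'E'
from h import *
show()
E
```

```text
tcp_pos: [0.5501, 0.1279, 0.0777]
force: [-0.4, 0.6, 4.5]
tcp_pos: [0.55, 0.1278, 0.0779]
force: [1.2, 1.8, 5.2]
tcp_pos: [0.55, 0.1278, 0.078]
force: [2.8, 2.0, 3.7]
t 15.0 p [549.97 127.83  78.  ] yaw -4.59 tilt [-5.0e-04 -1.0e+00  2.2e-03] F [2.82 1.97 3.7 ] T [ 0.317 -0.448  0.008] gap 8.13
```

```bash
python3 -m handwheel '[0,-0.03,0,0,0,0,0, 0,-0.03,0,0,0,0,0, 0,-0.03,0,0,0,0,0]'|sed -n '2p;4p'; python3 -m handwheel '[0,-0.03,0,0,0,0,0, 0,-0.03,0,0,0,0,0, 0,-0.03,0,0,0,0,0]'|sed -n '2p;4p'
python3 - <<'E'
from h import *
show();snap('top','top5.png')
E
```

```text
tcp_pos: [0.5499, 0.1278, 0.0781]
force: [5.0, 2.0, 1.3]
tcp_pos: [0.5499, 0.1278, 0.0782]
force: [4.6, 2.7, -0.6]
t 15.5 p [549.85 127.76  78.21] yaw -4.59 tilt [-4.0e-04 -1.0e+00  1.9e-03] F [ 4.63  2.68 -0.6 ] T [ 0.468 -0.852 -0.008] gap 8.32
```

The vertical force on the tool is now about zero at 0.0782, roughly 3.5 mm above where it turned, with a small sideways load. The pin is seated in its groove and carries the panel. I'll ease the side load, release, and rise straight up.

```bash
python3 -m handwheel '[0,0.02,0.04,0,0,0,0, 0,0.02,0.06,0,0,0,0, 0,0.02,0.06,0,0,0,0]'
python3 - <<'E'
from h import *
show()
E
```

```text
t: 15.8
tcp_pos: [0.5499, 0.1278, 0.0782]
tool_rot: [0.479, -0.52, 0.52, -0.48]
force: [4.6, 2.2, 0.3]
finger_gap: 0.096
t 15.8 p [549.91 127.75  78.16] yaw -4.59 tilt [-3.e-04 -1.e+00  7.e-04] F [4.62 2.23 0.3 ] T [ 0.472 -0.76  -0.001] gap 8.17
```

```bash
python3 -m handwheel '[0,0,0,0,0,0,1.5, 0,0,0,0,0,0,2.5, 0,0,0,0,0,0,4, 0,0,0,0,0,0,6, 0,0,0,0,0,0,6, 0,0,0,0,0,0,6]'
python3 - <<'E'
from h import *
show();snap('wrist','wrist6.png')
E
```

```text
t: 16.3
tcp_pos: [0.549, 0.1275, 0.0781]
tool_rot: [-0.48, 0.52, -0.519, 0.479]
force: [-0.5, 0.1, 1.1]
finger_gap: 0.705
t 16.3 p [549.01 127.46  78.09] yaw -4.58 tilt [ 3.0e-04 -1.0e+00 -1.2e-03] F [-0.52  0.14  1.05] T [-0.01   0.011 -0.031] gap 60.21
```

View pics/wrist6.png

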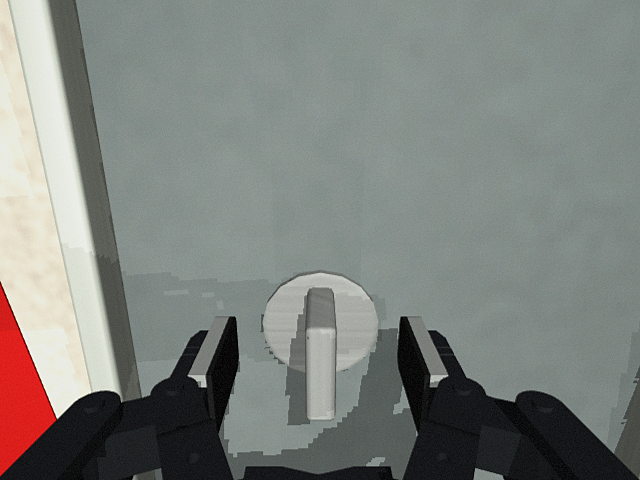

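The stud stays put with the fingers open and clear of it; the disc is centred at about (320,322), flat on the panel. Rising.

```bash
python3 -m handwheel '[0,-1,0,0,0,0,6, 0,-3,0,0,0,0,6, 0,-6,0,0,0,0,6, 0,-9,0,0,0,0,6, 0,-12,0,0,0,0,6, 0,-15,0,0,0,0,6, 0,-15,0,0,0,0,6, 0,-15,0,0,0,0,6, 0,-15,0,0,0,0,6]'
python3 - <<'E'
from h import *
show();s=snap('wrist','wrist7.png');P=world(s);Z=P[...,2]
snap('scene','scene7.png')
t=snap('top','top7.png')
roi=np.zeros(Z.shape,bool);roi[120:330,150:500]=1
h,e=np.histogram(Z[roi],bins=np.arange(.03,.1,.002));print([(round(float(a),3),int(b)) for a,b in zip(e,h) if b>50])
E
```

```text
t: 17.1
tcp_pos: [0.5489, 0.1276, 0.2283]
tool_rot: [-0.48, 0.52, -0.519, 0.479]
force: [-0.0, 0.2, -0.7]
finger_gap: 0.702
t 17.1 p [548.85 127.62 228.33] yaw -4.58 tilt [ 1.e-04 -1.e+00 -6.e-04] F [-0.    0.21 -0.71] T [ 0.006 -0.03   0.021] gap 59.93
[(0.042, 52), (0.044, 141), (0.046, 191), (0.048, 4161), (0.05, 47397), (0.052, 4602), (0.054, 1979), (0.056, 371), (0.058, 189), (0.06, 251), (0.062, 2038), (0.064, 1430), (0.084, 119), (0.086, 614)]
```

View pics/wrist7.png

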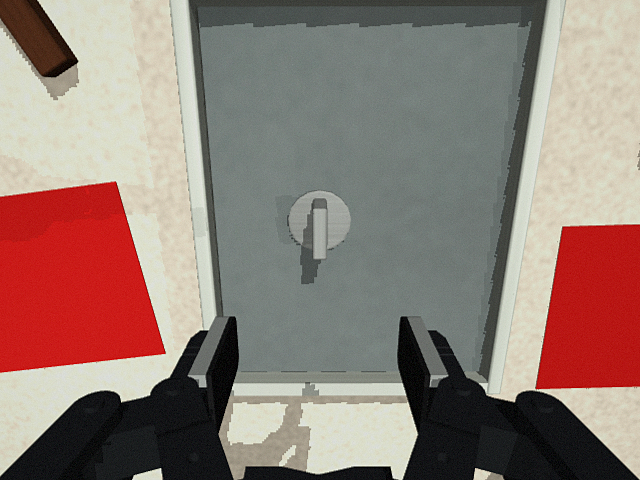

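View pics/scene7.png

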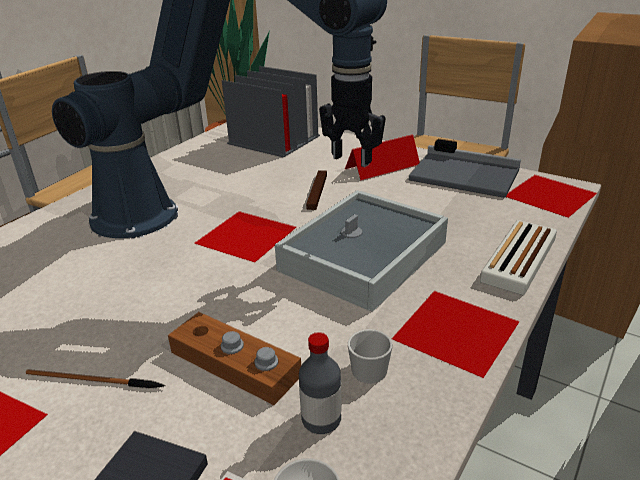

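The wrist view shows the disc at about (319,220), holding the panel down with the wing across the slot direction. The scene view shows the thumbscrews, bottle, cup and bar where they were. Handing in.

```bash
python3 -m handwheel '[0,0,0,0,0,0,6, 0,0,0,0,0,0,6, 0,0,0,0,0,0,6, 0,0,0,0,0,0,6, 0,0,0,0,0,0,6]' | head -1
python3 - <<'E'
from h import *
s=snap('wrist');Z=world(s)[...,2];print('panel z',np.median(Z[100:180,250:420]))
show();manip.sign_off()
E
```

```text
t: 17.67
panel z 0.05104630699905255
t 17.72 p [549.55 127.61 228.09] yaw -4.59 tilt [ 0.e+00 -1.e+00 -3.e-04] F [ 0.13 -0.08  0.13] T [0.012 0.023 0.024] gap 59.86
the job is handed in; nothing more can be done
```

The stud now holds the panel down by itself, and I handed the job in at about 17.7 s with the gripper open and well clear.

- **Insertion:** I took the winged stud from the rack and lowered its pin through the panel hole into the slot, which was visible about 3 mm off centre. The pin never touched the plate, and the disc met the panel at the height I had predicted. I pressed until the force rose from about 6.5 to 10 N with no further movement.
- **Turn and release:** I turned the stud 90° and let it up about 3.5 mm. The vertical force on the tool fell to about zero, so the catch was carrying the panel. Then I opened the fingers and rose.

**Last checks:**
- After release the panel stayed down. The wrist camera put it at z = 0.051 m, about 11 mm down. The arm's own position gives nearer 9 mm, because that camera reads 1 to 2 mm low. Both are within the locked range.
- The wing stands across the slot.
- The last scene view shows the thumbscrews still in the rack and the ink bottle, water cup and paperweight where they were.

**Small disagreements:**
- The two cameras differed by about 1.5 mm on the slot's position; I used the wrist view.
- There was a side load of about 5 N on the tool while the pin seated, and it went away when I released.

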